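# Check a setting master in the treadle gauge

### The job

Stand the stepped steel setting master upright on the small stage of the treadle gauge, centred in front of the spindle and between it and the anvil, and let go of it. Then press the treadle all the way down to its stop, so that the spindle pushes the master up against the anvil, hold it down for about a second and let the treadle come back up. Finally stand the master upright on the black rubber mat, wholly on the mat, without shifting the ring gauge, tape roll or glass dish.

Things in the scene. Friction and masses are not known exactly. Their poses are not given: they have to be found in the camera images.
- master_mid (a point): Centre (half-way up) of the setting master, a loose plain steel stepped cylinder standing upright on the bench: 43 mm high, lower body 30 mm in diameter and about 26 mm high, narrower neck above; about 0.23 kg. z points up when it stands. Grip it round the lower body from above.
- checker: The treadle gauge, fixed to the bench, base plate 110 x 300 x 12 mm, turned by up to 0.25 rad. Origin: underside centre of the base. Along its long axis y, from -y: treadle, spindle housing (60 mm wide, y -10 to +40 mm, dial on top up to z 72 mm), spindle, stage, anvil post (50 mm wide, y +110 to +132 mm, top z 60 mm).
- stage_top (a point): Point on the stage where the master's underside centre should stand: 30 mm above the bench, checker x 0, y +82.5 mm, axes as the checker's. Stage 36 mm wide (x), 50 mm long (y). Spindle tip (16 mm disc, 13 mm above the stage) 22.5 mm away at -y, flat anvil 22.5 mm away at +y: 7.5 mm to spare each. Open on both x sides: close the fingers along x. The spindle then pushes the master 7 mm to +y.
- tread (a point): Centre of the upper face of the tread plate, where to press; moves with the treadle. Plate 66 mm (checker x) by 56 mm (y). Treadle up: about 72 mm above the bench, plate rising outward (to -y) by 0.14 rad; at the stop: about 42 mm, falling outward by 0.14 rad. It moves 30 mm, nearly straight down.
- treadle (a joint): Angle of the spring treadle: 0 up (rest), 0.28 rad at its stop. Hinge axis along checker x, at checker y -20 mm, 46 mm above the bench. Pressing at the plate's centre takes about 3 N at first and 9 N at the stop; the spring brings it back up. Linked to it, the spindle moves 14.5 mm towards the anvil.
- mat_top (a point): Centre of the upper face of the black rubber mat, 100 x 100 mm, 4 mm thick, fixed on the bench; axes along its sides, z up.
- ring: Steel ring gauge lying on the bench, 46 mm diameter, 14 mm high, origin at underside centre. Leave alone.
- tape: Roll of tape lying on the bench, 66 mm diameter, 18 mm high, origin at underside centre. Leave alone.
- dish: Low glass dish with steel caps, 64 mm diameter, 15 mm high, origin at underside centre. Leave alone.
Mind the look-alikes: they are no part of the job. Several things look just like the part that bears master_mid: the one meant starts farthest to the robot's right. Of the things that look like the part that bears mat_top, the larger one is meant.

How it is judged:
By the outcome, as a careful person would: the job done as asked, in the order asked, and still so for the second after the job is handed in, with the robot touching nothing.
It also fails if it takes over 72 s, if anything falls off the work surface, if the arm or the gripper's body presses on something with over 40 N, if the wrist force passes 120 N, or if a joint passes its speed limit or range.

### The arm

A 6-joint arm with a two-finger parallel gripper is mounted at the origin on a cart in front of the work surface, level with it; the furniture and walls round the work are solid. World frame = base frame: x ahead of the robot, y to its left, z up, the work surface at z = 0. Lengths are in mm, angles in degrees, forces in N, time in s.
With the tool pointing down it reaches from about 350 to 850 mm from the base axis. Payload 8.1 kg.
Tool frame: the origin (TCP) lies midway between the tips of the shut fingers; the grasp point (between the pads) lies 19 mm behind it; x points along the fingers, y is the direction in which the jaws open and shut, and the axes are right-handed (so a half turn about x gives the same grasp; the last joint's range is limited). The gripper opens to 85 mm and grips with 20 to 120 N. Pads are 22 mm wide; open, the fingers measure 114 mm over their backs; the gripper's body (76 mm by 85 mm) begins 54 mm behind the grasp point. The pads swing forward as they close: fully open they stand 13 mm farther back than shut.
Start: joints at [59.622, 7.471, 85.268, -0, 87.261, -4.893], TCP at [258.146, 541.632, 231.292] pointing down, gripper open.
Joint ranges: [-169.43, 169.43], [-51.17, 129.36], [1.28, 143.12], [-76.62, 256.62], [0, 156.53], [-152.29, 152.29]. Speed limits (degrees/s): [136.94, 136.94, 159.86, 180, 180, 180].

### API

Orientations are given as [roll, pitch, yaw] about the fixed x, y, z axes, in that order (R = Rz(yaw) Ry(pitch) Rx(roll)).
In Python, from bench import sense, snapshot, hand_in gives the robot as it stands.
- The arm moves only by the tool drive_tool, never from a script. Its argument "deltas" is a list of rows, each a list of 7 numbers: the closure in counts, from 0 (fully open) to 255 (shut), then the shift along the tool's x, y, z in m, then the turn, a rotation vector about the tool's x, y, z in rad. A call has exactly 10 rows; each row is the pose to reach, as a shift and turn from the pose commanded when the call began, along the tool's axes at that moment; what a row does not reach only later rows make up. A row lasts 1/12 s, in which the tool goes at most 41.7 mm and 7.16 degrees, less where a joint would pass 70% of its speed; a pose out of reach is approached as far as the arm can. A call with a gripper value outside its range is refused whole. The fingers move at their own pace and stop on an object; "squeeze" is the grip in N (left out, the last holds). Time passes only in rows, so rows that repeat a pose let the fingers close, or fill a call up. It gives the time, the measured TCP pose, the force and the opening at its end, in the units of the state.
- sense(): the state, without advancing time (a new reading comes with each control period).
- snapshot(name): name is "scene" or "top"; returns a dict with "frame" (480x640x3 uint8, blue, green, red), "fx", "fy", "cx", "cy" (pixels), "rvec" (rotation vector, rad) and "tvec" (3), from world to camera coordinates, as OpenCV has them. Camera axes: x right, y down, z forward; pixel columns grow to the right and rows downward; lengths in mm; the calibration is good to about 2 mm. A picture is of the moment at which its call begins. There is no depth.
- hand_in(): hands the job in, once; it reports no verdict.
The state is a dict: "time": time; "joint_pos": joint angles; "qd": joint speeds; "joint_efforts": joint torques, N m; "tool_pos": TCP position; "tcp_rot": TCP orientation; "ft_force": force on the tool from outside, world axes, zero at the start; "wrist_torque": the same for the moment, N m; "finger_gap": finger opening in mm.
Only numpy, scipy, OpenCV 4.12 (cv2) and the standard library are available. Lean on these libraries where they do the work, as an engineer would, in place of code of your own. Each camera call takes 0.05 s, during which the arm holds its last target.

## Working session

There is one attempt and no reset: what is moved stays moved. The work goes in short steps, Python scripts to look and compute and a tool call to move; the robot and the scene stay as the last step left them, time stands still between calls to the robot, and variables do not carry over. Pictures are saved under pics/ and viewed, and the job is handed in when it is done.

Besides the shell and the picture viewer there is one more tool, called after "Request:" by a JSON object that holds its "name" and its "arguments", one argument or row to a line. drive_tool: Moves the arm, as the interface text tells. Its arguments: {"type":"object","properties":{"deltas":{"type":"array","items":{"type":"array","items":{"type":"number"}}},"squeeze":{"type":"number"}},"required":["deltas"]}

```bash
mkdir -p pics; ls; python3 - <<'E'
from bench import sense, snapshot
import cv2
print(sense())
for n in("scene","top"):
    s=snapshot(n); cv2.imwrite(f"pics/{n}0.png",s["frame"])
    print(n,{k:v for k,v in s.items() if k!="frame"})
E
```

```text
pics
{'time': 0.0, 'joint_pos': array([ 5.96228192e+01,  7.51634673e+00,  8.53320058e+01,  9.41147830e-04,
        8.72615809e+01, -4.89223473e+00]), 'qd': array([0.03421679, 0.05908739, 0.07192814, 0.01162061, 0.07935903,
       0.01219188]), 'joint_efforts': array([-2.92424345e-03, -5.69426250e+01, -5.00522053e+01, -3.36567300e-04,
        1.58741319e-02, -2.13830191e-06]), 'tool_pos': array([257.84068367, 541.13969552, 230.20539742]), 'tcp_rot': array([ -95.38213032,   89.89006256, -120.86712226]), 'ft_force': array([-0.23663796,  0.04435276,  0.13260034]), 'wrist_torque': array([ 0.01114753,  0.01224217, -0.00669234]), 'finger_gap': 85.2323993918336}
scene {'fx': 436.12102111558437, 'fy': 436.12102111558437, 'cx': 325.98377383462906, 'cy': 237.71837331942862, 'rvec': array([ 1.12040426, -2.041186  ,  1.28235883]), 'tvec': array([323.54637583, 279.53250147, 542.36893866])}
top {'fx': 561.2832755734756, 'fy': 561.2832755734756, 'cx': 324.7819324189533, 'cy': 232.80733091520707, 'rvec': array([ 2.10317614, -2.1587465 ,  0.16278463]), 'tvec': array([  59.64034663,  556.18177823, 1506.26259832])}
```

View pics/scene0.png

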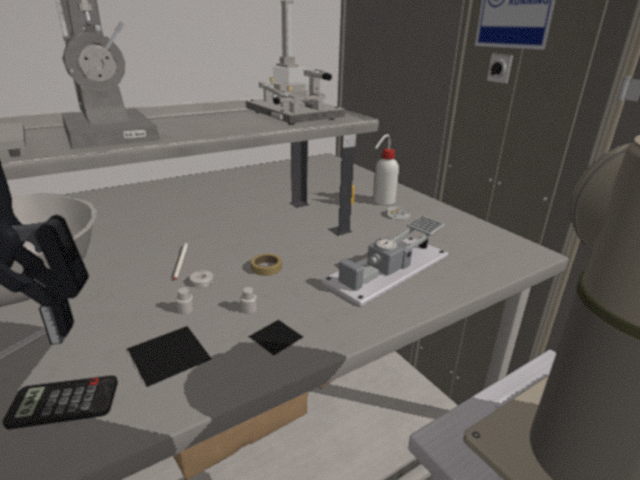

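View pics/top0.png

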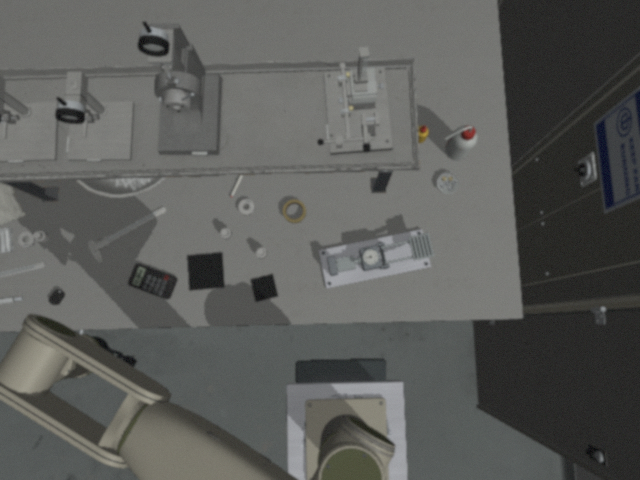

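Candidates: stepped cylinders at scene (185,301)/top (224,231) and scene (248,300)/top (260,251). The one farthest to the right is the second. Mats: scene (168,354), which is larger, and (276,336), which is smaller. I'll check these in crops.

```bash
cat > h.py <<'E'
import numpy as np, cv2
from bench import sense, snapshot
def cam(s):
    K=np.array([[s["fx"],0,s["cx"]],[0,s["fy"],s["cy"]],[0,0,1.]])
    return K,np.array(s["rvec"]),np.array(s["tvec"])
def w(s,uv,z):
    K,r,t=cam(s);R=cv2.Rodrigues(r)[0]
    d=R.T@np.linalg.inv(K)@np.array([uv[0],uv[1],1.]);c=-R.T@t
    return c+d*(z-c[2])/d[2]
def px(s,P):
    K,r,t=cam(s);return cv2.projectPoints(np.atleast_2d(np.array(P,float)),r,t,K,None)[0][:,0]
def crop(s,x0,y0,x1,y1,k,name):
    cv2.imwrite("pics/"+name,cv2.resize(s["frame"][y0:y1,x0:x1],None,fx=k,fy=k,interpolation=cv2.INTER_CUBIC))
E
python3 - <<'E'
from h import *
import pickle
a=snapshot("scene");b=snapshot("top");pickle.dump((a,b),open("s.pkl","wb"))
crop(a,120,240,320,390,4,"c1.png");crop(a,310,200,470,310,5,"c2.png");crop(b,170,180,300,310,4.6 and 4,"c3.png");crop(b,300,210,450,300,5,"c4.png")
for p in[(185,311),(248,310)]:print(w(a,p,0))
for p in[(225,234),(261,254),(206,270),(263,287),(372,257)]:print(w(b,p,0))
E
```

```text
[5.66179525e+02 3.23696286e+02 5.68434189e-14]
[509.42955375 224.52344598   0.        ]
[569.41074319 330.31621261   0.        ]
[509.16511087 227.81890289   0.        ]
[467.77319637 383.70205232   0.        ]
[415.67490697 222.80360355   0.        ]
[492.25564654 -86.0944837    0.        ]
```

View pics/c1.png

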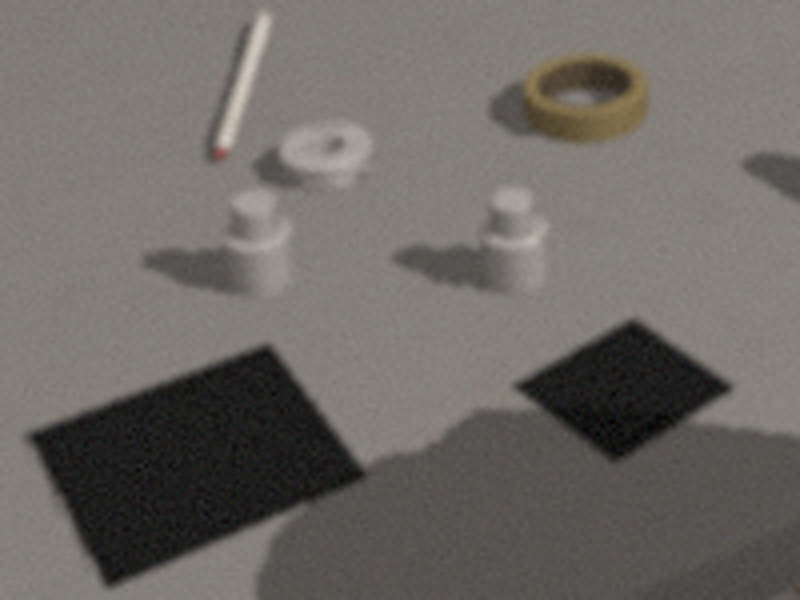

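View pics/c2.png

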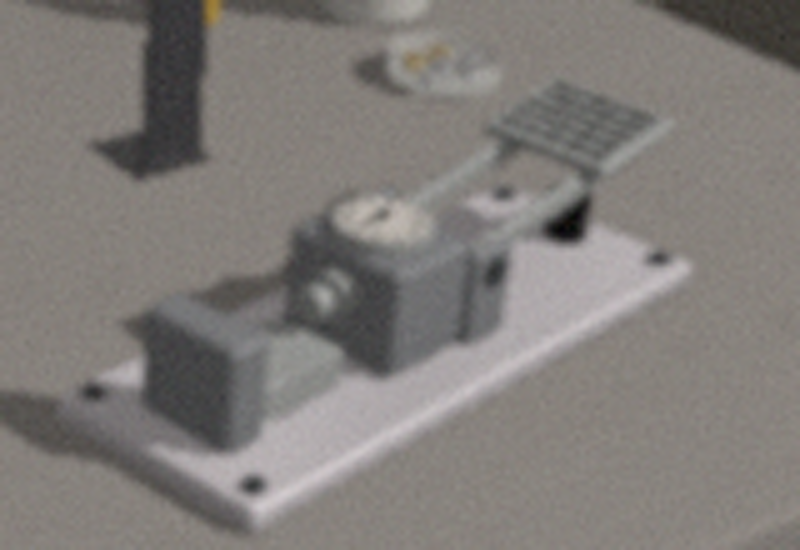

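View pics/c3.png

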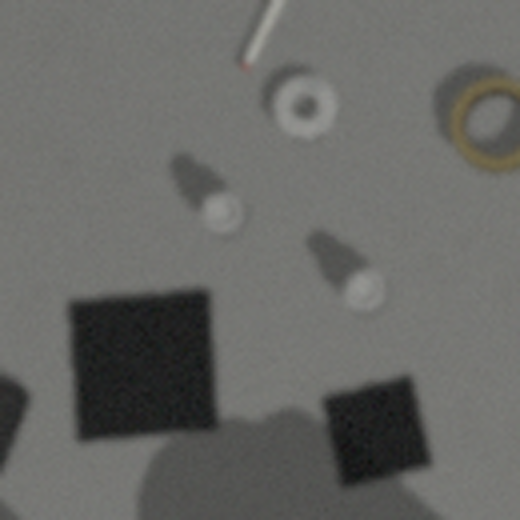

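View pics/c4.png

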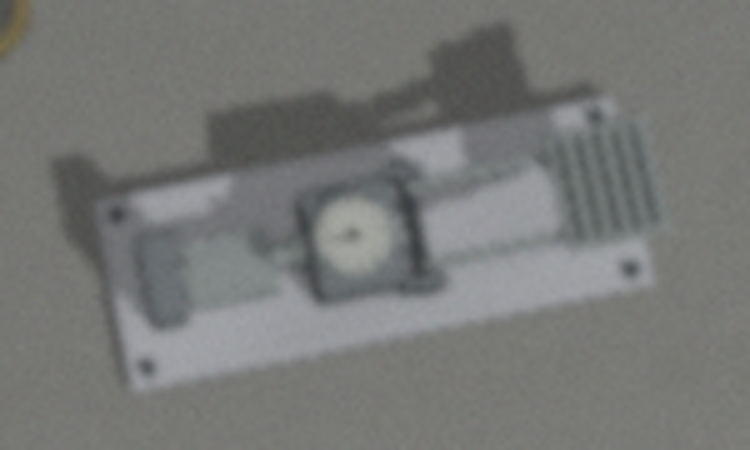

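The crops confirm the choice. The target master is at scene (248,300)/top (260,252), the larger mat is at scene (168,356)/top (206,270), and the gauge's anvil is on the left with the tread on the right. Next I'll fit the poses by overlaying models.

```bash
cat > fit.py <<'E'
from h import *
import pickle
from scipy.optimize import least_squares
a,b=pickle.load(open("s.pkl","rb"))
def C(p,k,x0,y0):return (p[0]/k+x0-.5+.5/k,p[1]/k+y0-.5+.5/k)
S=lambda *p:C(p,5,310,200); T=lambda *p:C(p,5,300,210)
# checker: (x,y,z), pixel
obs=[(a,(-55,150,12),S(250,515)),(a,(-55,-150,12),S(690,263)),
 (b,(55,150,12),T(97,198)),(b,(55,-150,12),T(612,97)),(b,(-55,-150,12),T(655,280)),(b,(-55,150,12),T(130,385)),
 (a,(-25,132,60),S(237,358)),(a,(25,132,60),S(145,310)),(a,(25,110,60),S(178,292)),(a,(-25,110,60),S(270,338)),
 (b,(25,132,60),T(138,238)),(b,(-25,132,60),T(155,325)),(b,(-25,110,60),T(190,317)),(b,(25,110,60),T(172,228))]
def P(v,q):
    c,s=np.cos(v[2]),np.sin(v[2]);return [v[0]+c*q[0]-s*q[1],v[1]+s*q[0]+c*q[1],q[2]]
def res(v,o):return np.concatenate([px(s,P(v,q))[0]-np.array(m) for s,q,m in o])
for nm,o in(("all",obs),("scene",[q for q in obs if q[0] is a]),("top",[q for q in obs if q[0] is b])):
    r=least_squares(res,[492,-86,.1],args=(o,),loss="soft_l1");print(nm,r.x.round(3),np.degrees(r.x[2]).round(2));
    if nm=="all": v=r.x;print(res(v,o).reshape(-1,2).round(1).tolist())
print("stage",P(v,(0,82.5,30)),"tread",P(v,(0,-20-90,72)))
# mat
c1=lambda *p:C(p,4,120,240); c3=lambda *p:C(p,4,170,180)
m=[(a,(50,50,4),c1(32,436)),(a,(50,-50,4),c1(270,346)),(a,(-50,-50,4),c1(364,474)),(a,(-50,50,4),c1(108,585))]
# top: figure corners
mt=[(b,(50,50,4),c3(70,300)),(b,(50,-50,4),c3(208,290)),(b,(-50,-50,4),c3(216,428)),(b,(-50,50,4),c3(80,440))]
for s,o in(("s",m),("t",mt),("all",m+mt)):
    r=least_squares(res,[468,384,0],args=(o,));print("mat",s,r.x.round(3),abs(r.fun).max().round(2))
E
python3 fit.py
```

```text
all [ 4.87787e+02 -9.33250e+01  1.80000e-01] 10.31
[[-0.0, 0.2], [-0.2, 0.4], [-0.4, 0.6], [0.6, -0.8], [1.1, 0.6], [0.9, 1.6], [-1.2, 0.1], [-1.5, -0.2], [-0.3, -0.2], [-0.0, 0.2], [-0.3, -0.3], [0.0, 0.2], [1.0, 0.2], [0.8, 0.0]]
scene [ 4.87812e+02 -9.43190e+01  1.83000e-01] 10.49
top [ 4.88151e+02 -9.20260e+01  1.75000e-01] 10.03
stage [np.float64(473.0275785820271), np.float64(-12.156217761319482), 30] tread [np.float64(507.46659866040244), np.float64(-201.55052574347943), 72]
mat s [4.63595e+02 3.81198e+02 6.60000e-02] 0.91
mat t [4.65550e+02 3.84213e+02 6.40000e-02] 0.93
mat all [4.64328e+02 3.81790e+02 6.60000e-02] 1.5
```

```bash
cat > ov.py <<'E'
from fit import *
def circ(x,y,z,r):
    t=np.linspace(0,2*np.pi,60);return np.c_[x+r*np.cos(t),y+r*np.sin(t),0*t+z]
def over(s,polys,x0,y0,x1,y1,k,name):
    im=cv2.resize(s["frame"][y0:y1,x0:x1],None,fx=k,fy=k,interpolation=cv2.INTER_CUBIC)
    for i,p in enumerate(polys):
        q=(px(s,p)-[x0-.5,y0-.5])*k-.5
        cv2.polylines(im,[np.int32(q.round())],False,[(0,0,255),(0,255,0),(255,128,0),(0,255,255)][i%4],1)
    cv2.imwrite("pics/"+name,im)
E
python3 - <<'E'
from ov import *
def m(x,y):return [circ(x,y,0,15),circ(x,y,26,15),circ(x,y,43,9)]
x,y=508.5,226
over(a,m(x,y),225,275,275,325,8,"m_s.png");over(b,m(x,y),235,228,285,278,8,"m_t.png")
im=np.hstack([cv2.imread("pics/m_s.png"),cv2.imread("pics/m_t.png")]);cv2.imwrite("pics/m1.png",im)
print("tread top",w(b,T(604,182),72),"sc",w(a,S(582,125),72))
v=r=np.array([487.8,-93.3,.18])
for s,uv in((b,T(604,182)),(a,S(582,125))):
    d=w(s,uv,72)[:2]-v[:2];c,q=np.cos(.18),np.sin(.18);print(c*d[0]+q*d[1],-q*d[0]+c*d[1])
E
```

```text
all [ 4.87787e+02 -9.33250e+01  1.80000e-01] 10.31
[[-0.0, 0.2], [-0.2, 0.4], [-0.4, 0.6], [0.6, -0.8], [1.1, 0.6], [0.9, 1.6], [-1.2, 0.1], [-1.5, -0.2], [-0.3, -0.2], [-0.0, 0.2], [-0.3, -0.3], [0.0, 0.2], [1.0, 0.2], [0.8, 0.0]]
scene [ 4.87812e+02 -9.43190e+01  1.83000e-01] 10.49
top [ 4.88151e+02 -9.20260e+01  1.75000e-01] 10.03
stage [np.float64(473.0275785820271), np.float64(-12.156217761319482), 30] tread [np.float64(507.46659866040244), np.float64(-201.55052574347943), 72]
mat s [4.63595e+02 3.81198e+02 6.60000e-02] 0.91
mat t [4.65550e+02 3.84213e+02 6.40000e-02] 0.93
mat all [4.64328e+02 3.81790e+02 6.60000e-02] 1.5
tread top [ 510.11207316 -212.470614     72.        ] sc [ 507.09521553 -218.01267883   72.        ]
0.6165282589749701 -121.23977789327256
-3.3437815957563437 -126.15219668647147
```

View pics/m1.png

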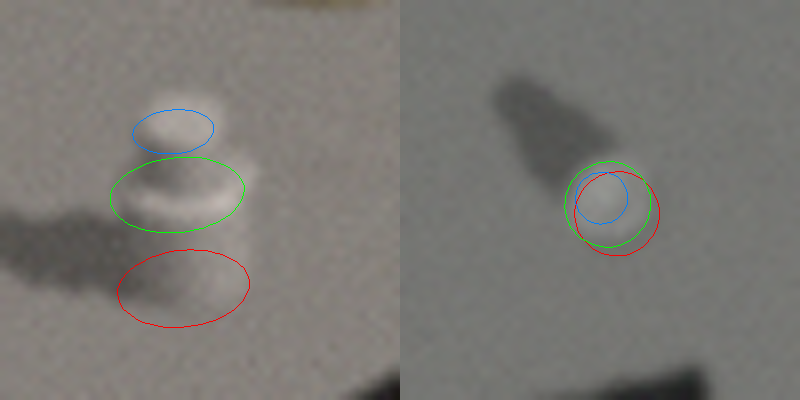

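```bash
python3 - <<'E' | tail -8
from ov import *
c=lambda x,y,x0,y0:((x+.5)/8+x0-.5,(y+.5)/8+y0-.5)
print(w(a,c(186,118,225,275),43),w(a,c(190,183,225,275),26))
print(w(b,c(605-400,190,235,228),43),w(b,c(610-400,200,235,228),26))
def m(x,y):return [circ(x,y,0,15),circ(x,y,26,15),circ(x,y,43,9)]
x,y=511,223.5
over(a,m(x,y),225,275,275,325,8,"m_s.png");over(b,m(x,y),235,228,285,278,8,"m_t.png")
im=np.hstack([cv2.imread("pics/m_s.png"),cv2.imread("pics/m_t.png")]);cv2.imwrite("pics/m2.png",im)
# circle segmentation in top
g=cv2.cvtColor(b["frame"],cv2.COLOR_BGR2GRAY).astype(int)
print(g[240:262,250:272][::1,::2])
E
```

```text
[116 117 117 127 134 134 126 133 118 116 117]
 [117 119 119 125 137 131 133 131 113 117 119]
 [117 116 118 125 132 133 135 123 112 117 117]
 [117 117 115 119 122 123 125 114 115 115 119]
 [118 116 118 119 114 113 112 112 116 119 118]
 [116 118 117 117 116 113 112 116 120 116 120]
 [114 117 118 118 116 117 116 117 117 119 118]
 [117 117 117 115 115 119 118 116 116 118 117]]
```

View pics/m2.png

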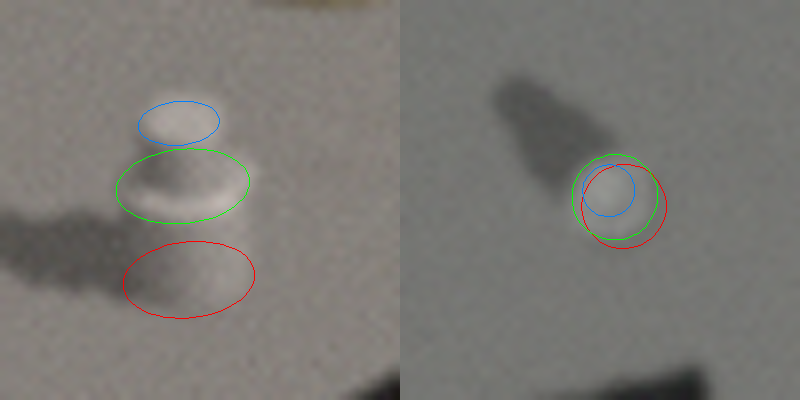

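```bash
cat > plan.py <<'E'
import numpy as np, json
from scipy.spatial.transform import Rotation as Ro
from bench import sense
def Rm(e):return Ro.from_euler("xyz",e,degrees=True)
def down(jaw): # jaw azimuth deg; x down, y along jaw
    j=np.radians(jaw);x=np.array([0,0,-1.]);y=np.array([np.cos(j),np.sin(j),0]);return Ro.from_matrix(np.c_[x,y,np.cross(x,y)])
def delta(p0,R0,p1,R1):
    return (R0.inv().apply(np.array(p1)-p0)/1000).round(4),(R0.inv()*R1).as_rotvec().round(4)
E
python3 - <<'E'
from plan import *
s=sense();R0=Rm(s["tcp_rot"]);print(R0.as_matrix().round(3))
j=np.degrees(np.arctan2(R0.as_matrix()[1,1],R0.as_matrix()[0,1]));print("jaw az",j)
p0=np.array([258.146,541.632,231.292])
for d in(10.3,190.3):
    print(d,delta(p0,R0,[512,223.5,150],down(d)))
E
```

```text
[[-0.001  0.43   0.903]
 [-0.001  0.903 -0.43 ]
 [-1.    -0.001 -0.   ]]
jaw az 64.51635491130837
10.3 (array([ 0.0815, -0.1779,  0.366 ]), array([9.463e-01, 5.000e-04, 1.100e-03]))
190.3 (array([ 0.0815, -0.1779,  0.366 ]), array([-2.1953e+00, -1.3000e-03,  6.0000e-04]))
```

Request:
{"name": "drive_tool", "arguments": {
  "deltas": [
    [0, 0.004, -0.009, 0.018, 0.05, 0, 0],
    [0, 0.012, -0.027, 0.055, 0.15, 0, 0],
    [0, 0.02, -0.045, 0.092, 0.25, 0, 0],
    [0, 0.028, -0.062, 0.128, 0.35, 0, 0],
    [0, 0.037, -0.08, 0.165, 0.45, 0, 0],
    [0, 0.045, -0.098, 0.201, 0.55, 0, 0],
    [0, 0.053, -0.116, 0.238, 0.65, 0, 0],
    [0, 0.061, -0.133, 0.275, 0.75, 0, 0],
    [0, 0.069, -0.151, 0.311, 0.85, 0, 0],
    [0, 0.0815, -0.178, 0.366, 0.946, 0, 0]
  ],
  "squeeze": 40
}}

```text
time: 1.03
tool_pos: [500.1, 237.7, 153.7]
tcp_rot: [117.9, 90.0, 37.9]
ft_force: [-0.5, -0.3, 0.1]
finger_gap: 85.5
```

Request:
{"name": "drive_tool", "arguments": {
  "deltas": [
    [0, 0, 0, 0, 0, 0, 0],
    [0, 0, 0, 0, 0, 0, 0],
    [0, 0, 0, 0, 0, 0, 0],
    [0, 0.01, 0, 0, 0, 0, 0],
    [0, 0.02, 0, 0, 0, 0, 0],
    [0, 0.03, 0, 0, 0, 0, 0],
    [0, 0.04, 0, 0, 0, 0, 0],
    [0, 0.05, 0, 0, 0, 0, 0],
    [0, 0.06, 0, 0, 0, 0, 0],
    [0, 0.06, 0, 0, 0, 0, 0]
  ]
}}

```text
time: 1.87
tool_pos: [497.3, 239.0, 90.7]
tcp_rot: [-79.4, 89.7, -159.1]
ft_force: [-0.8, 0.7, -0.8]
finger_gap: 85.3
```

```bash
python3 - <<'E'
from h import *
from plan import *
s=sense();R=Rm(s["tcp_rot"]).as_matrix();print(s["time"],s["tool_pos"],s["joint_pos"].round(1),s["ft_force"],R[:,1])
a=snapshot("scene");b=snapshot("top")
crop(a,170,200,320,350,4,"d1.png");crop(b,200,190,320,310,4,"d2.png")
im=np.hstack([cv2.resize(cv2.imread("pics/d1.png"),(400,400)),cv2.resize(cv2.imread("pics/d2.png"),(400,400))]);cv2.imwrite("pics/d.png",im)
E
```

```text
1.8667 [497.33519314 239.01986212  90.71149096] [ 20.3   6.8 101.2  -0.   72.3  10. ] [-0.7789864   0.68593008 -0.82208993] [ 0.98375347  0.17947109 -0.00438583]
```

View pics/d.png

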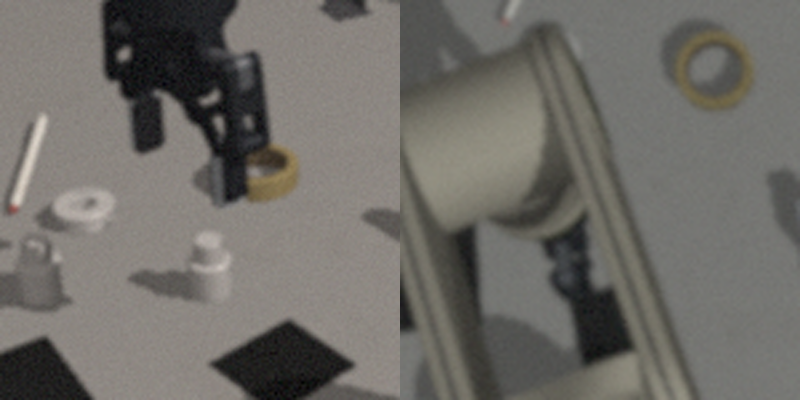

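Request:
{"name": "drive_tool", "arguments": {
  "deltas": [
    [0, 0, 0.002, 0.004, 0, 0, 0],
    [0, 0, 0.005, 0.008, 0, 0, 0],
    [0, 0, 0.008, 0.012, 0, 0, 0],
    [0, 0, 0.01, 0.016, 0, 0, 0],
    [0, 0, 0.0117, 0.0179, 0, 0, 0],
    [0, 0, 0.0117, 0.0179, 0, 0, 0],
    [0, 0, 0.0117, 0.0179, 0, 0, 0],
    [0, 0, 0.0117, 0.0179, 0, 0, 0],
    [0, 0, 0.0117, 0.0179, 0, 0, 0],
    [0, 0, 0.0117, 0.0179, 0, 0, 0]
  ]
}}

```text
time: 2.8
tool_pos: [513.8, 224.1, 93.9]
tcp_rot: [-106.4, 90.0, 173.9]
ft_force: [0.1, -0.3, 0.5]
finger_gap: 85.3
```

```bash
python3 - <<'E'
from h import *
from plan import *
s=sense();print(s["time"],s["tool_pos"],s["tcp_rot"])
a=snapshot("scene")
print(sense()["tool_pos"])
from ov import over,circ
p=s["tool_pos"];R=Rm(s["tcp_rot"]).as_matrix()
x,y=512,223.5
j=R[:,1];n=R[:,2]
g=[p-40*j-11*n,p-40*j+11*n];h=[p+40*j-11*n,p+40*j+11*n]
over(a,[circ(x,y,26,15),np.array(g)-R[:,0]*13,np.array(h)-R[:,0]*13,circ(x,y,0,15)],180,200,330,350,5,"e.png")
E
```

```text
2.8 [513.80201516 224.1447571   93.91533148] [-106.38120798   89.99172609  173.94723409]
[513.83714224 224.1137341   93.9449314 ]
all [ 4.87787e+02 -9.33250e+01  1.80000e-01] 10.31
[[-0.0, 0.2], [-0.2, 0.4], [-0.4, 0.6], [0.6, -0.8], [1.1, 0.6], [0.9, 1.6], [-1.2, 0.1], [-1.5, -0.2], [-0.3, -0.2], [-0.0, 0.2], [-0.3, -0.3], [0.0, 0.2], [1.0, 0.2], [0.8, 0.0]]
scene [ 4.87812e+02 -9.43190e+01  1.83000e-01] 10.49
top [ 4.88151e+02 -9.20260e+01  1.75000e-01] 10.03
stage [np.float64(473.0275785820271), np.float64(-12.156217761319482), 30] tread [np.float64(507.46659866040244), np.float64(-201.55052574347943), 72]
mat s [4.63595e+02 3.81198e+02 6.60000e-02] 0.91
mat t [4.65550e+02 3.84213e+02 6.40000e-02] 0.93
mat all [4.64328e+02 3.81790e+02 6.60000e-02] 1.5
```

View pics/e.png

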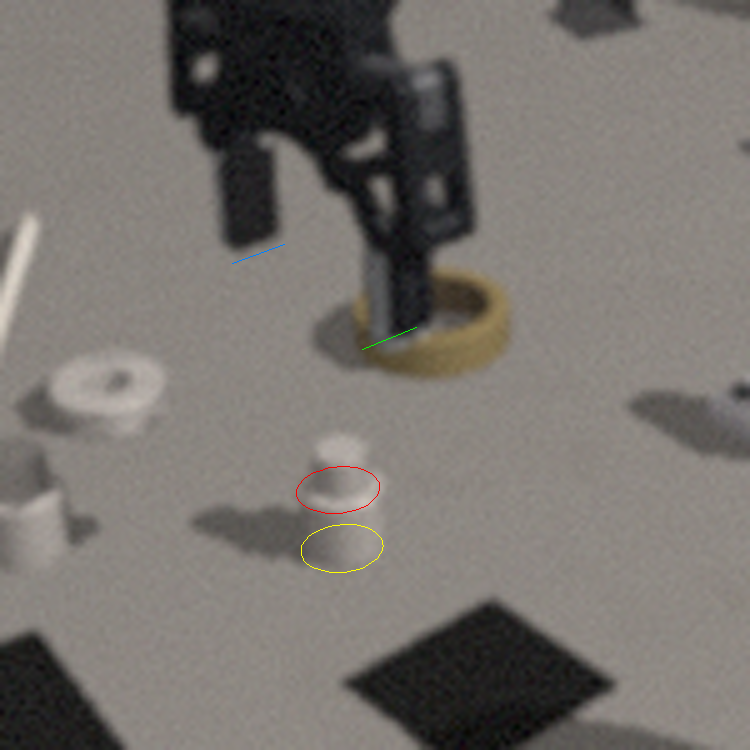

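Request:
{"name": "drive_tool", "arguments": {
  "deltas": [
    [0, 0.008, 0, 0, 0, 0, 0],
    [0, 0.02, 0, 0, 0, 0, 0],
    [0, 0.032, 0, 0, 0, 0, 0],
    [0, 0.044, 0, 0, 0, 0, 0],
    [0, 0.056, 0, 0, 0, 0, 0],
    [0, 0.068, 0, 0, 0, 0, 0],
    [0, 0.078, 0, 0, 0, 0, 0],
    [0, 0.084, 0, 0, 0, 0, 0],
    [0, 0.087, 0, 0, 0, 0, 0],
    [0, 0.087, 0, 0, 0, 0, 0]
  ]
}}

```text
time: 3.68
tool_pos: [513.5, 223.8, 6.0]
tcp_rot: [-82.5, 89.9, -162.2]
ft_force: [0.5, -0.6, 0.1]
finger_gap: 85.3
```

```bash
python3 - <<'E'
from h import *
from plan import *
s=sense();print(s["time"],s["tool_pos"],s["tcp_rot"])
a=snapshot("scene");crop(a,180,220,330,350,5,"f.png")
E
```

```text
3.6833 [513.4685046  223.823376     6.04295793] [ -82.53389717   89.92504709 -162.22305477]
```

View pics/f.png

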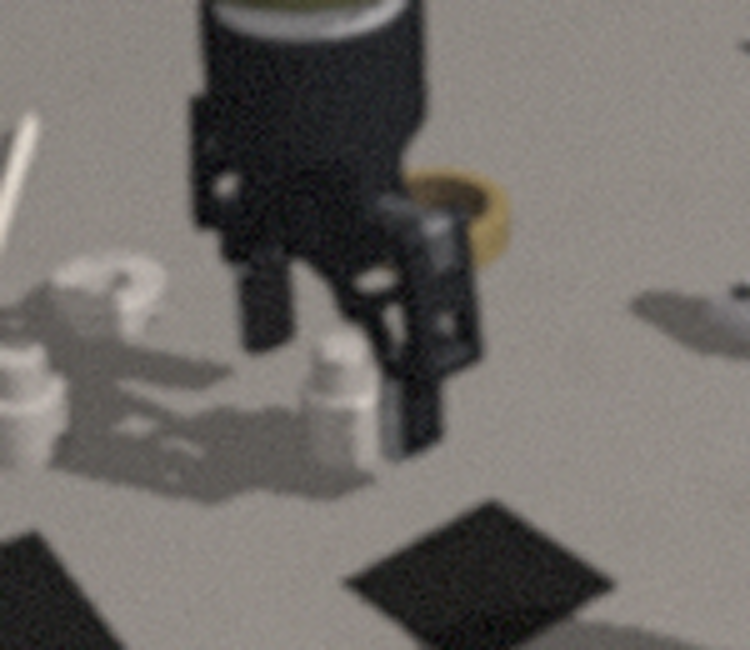

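The master at (340,400) is between the fingers, so I'll close.

Request:
{"name": "drive_tool", "arguments": {
  "deltas": [
    [60, 0, 0, 0, 0, 0, 0],
    [90, 0, 0, 0, 0, 0, 0],
    [110, 0, 0, 0, 0, 0, 0],
    [130, 0, 0, 0, 0, 0, 0],
    [145, 0, 0, 0, 0, 0, 0],
    [160, 0, 0, 0, 0, 0, 0],
    [180, 0, 0, 0, 0, 0, 0],
    [255, 0, 0, 0, 0, 0, 0],
    [255, 0, 0, 0, 0, 0, 0],
    [255, 0, 0, 0, 0, 0, 0]
  ],
  "squeeze": 40
}}

```text
time: 4.57
tool_pos: [514.0, 224.0, 7.3]
tcp_rot: [98.4, 90.0, 18.7]
ft_force: [-3.5, -1.3, 6.2]
finger_gap: 27.9
```

Request:
{"name": "drive_tool", "arguments": {
  "deltas": [
    [255, 0, 0, 0, 0, 0, 0],
    [255, -0.005, 0, 0, 0, 0, 0],
    [255, -0.012, 0, 0, 0, 0, 0],
    [255, -0.02, 0, 0, 0, 0, 0],
    [255, -0.035, 0, 0, 0, 0, 0],
    [255, -0.05, 0, 0, 0, 0, 0],
    [255, -0.065, 0, 0, 0, 0, 0],
    [255, -0.08, 0, 0, 0, 0, 0],
    [255, -0.085, 0, 0, 0, 0, 0],
    [255, -0.085, 0, 0, 0, 0, 0]
  ]
}}

```text
time: 5.4
tool_pos: [515.5, 224.5, 94.3]
tcp_rot: [97.8, 89.8, 18.1]
ft_force: [0.8, -0.3, -1.9]
finger_gap: 28.2
```

```bash
python3 - <<'E'
from h import *
from plan import *
s=sense();print(s["time"],s["tool_pos"],s["tcp_rot"],s["finger_gap"])
p0=s["tool_pos"];R0=Rm(s["tcp_rot"])
print(delta(p0,R0,[473,-12.2,100],down(10.3)))
a=snapshot("scene");crop(a,180,180,330,310,5,"g.png")
E
```

```text
5.4 [515.53173642 224.4835876   94.34976206] [97.8081715  89.76143503 18.12029824] 28.205286736916708
(array([-0.0061, -0.0842,  0.2252]), array([ 0.0002, -0.0006, -0.0041]))
```

View pics/g.png

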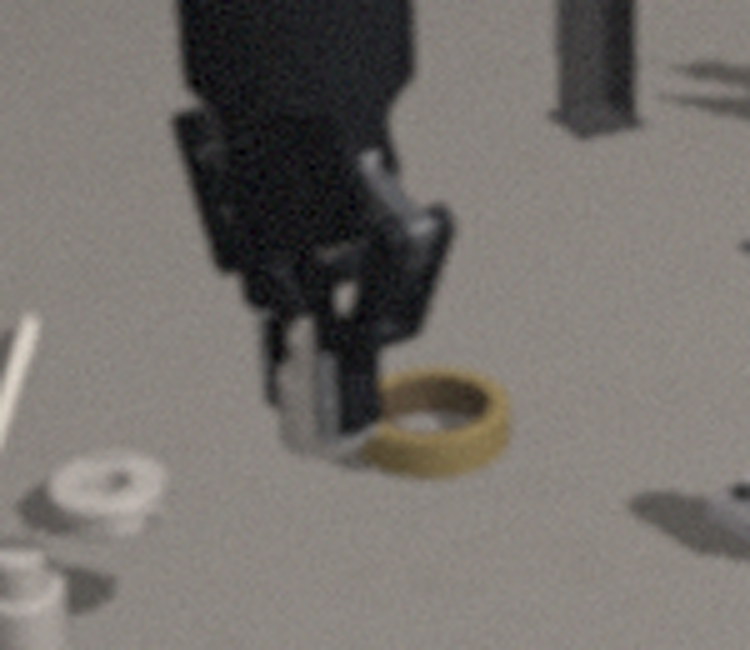

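```bash
python3 - <<'E' | tail -0
from ov import *
from plan import *
s=sense();p=s["tool_pos"];R=Rm(s["tcp_rot"]).as_matrix();n=R[:,2]
a=snapshot("scene")
z=p[2]-7
x,y=p[:2]
over(a,[circ(x,y,z,15),circ(x,y,z+26,15),circ(x,y,z+43,9)],210,220,290,290,8,"g2.png")
E
```

```text
Exception ignored on flushing sys.stdout:
BrokenPipeError: [Errno 32] Broken pipe
```

View pics/g2.png

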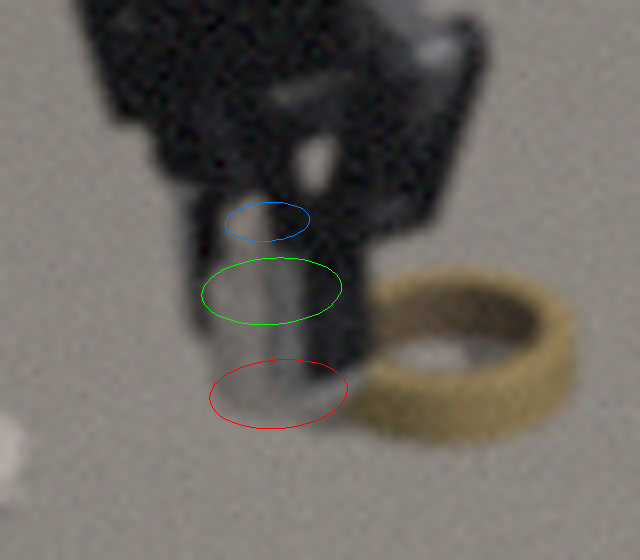

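Request:
{"name": "drive_tool", "arguments": {
  "deltas": [
    [255, -0.001, -0.004, 0.01, 0, 0, 0],
    [255, -0.002, -0.012, 0.03, 0, 0, 0],
    [255, -0.003, -0.022, 0.058, 0, 0, 0],
    [255, -0.004, -0.033, 0.088, 0, 0, 0],
    [255, -0.006, -0.044, 0.118, 0, 0, 0],
    [255, -0.006, -0.055, 0.148, 0, 0, 0],
    [255, -0.006, -0.066, 0.178, 0, 0, 0],
    [255, -0.006, -0.076, 0.204, 0, 0, 0],
    [255, -0.006, -0.082, 0.22, 0, 0, 0],
    [255, -0.006, -0.084, 0.225, 0, -0.0006, -0.004]
  ]
}}

```text
time: 6.33
tool_pos: [469.9, -15.3, 96.8]
tcp_rot: [-81.6, 89.6, -161.4]
ft_force: [-0.1, 0.0, -2.7]
finger_gap: 27.7
```

Request:
{"name": "drive_tool", "arguments": {
  "deltas": [
    [255, 0, 0, 0, 0, 0, 0],
    [255, 0, 0, 0, 0, 0, 0],
    [255, 0, 0, 0, 0, 0, 0],
    [255, 0, 0, 0, 0, 0, 0],
    [255, 0, 0, 0, 0, 0, 0],
    [255, 0, 0, 0, 0, 0, 0],
    [255, 0, 0, 0, 0, 0, 0],
    [255, 0, 0, 0, 0, 0, 0],
    [255, 0, 0, 0, 0, 0, 0],
    [255, 0, 0, 0, 0, 0, 0]
  ]
}}

```text
time: 7.17
tool_pos: [471.6, -12.4, 98.0]
tcp_rot: [-80.6, 89.8, -160.3]
ft_force: [-0.1, 0.3, -2.0]
finger_gap: 27.8
```

```bash
python3 - <<'E' | tail -3
from ov import *
from plan import *
s=sense();p=s["tool_pos"];R=Rm(s["tcp_rot"]).as_matrix();n=R[:,2]
a=snapshot("scene")
z=p[2]-7
x,y=p[:2]
V=(487.8,-93.3,.18)
box=lambda x0,x1,y0,y1,z:np.array([P(V,q) for q in((x0,y0,z),(x1,y0,z),(x1,y1,z),(x0,y1,z),(x0,y0,z))])
over(a,[circ(x,y,z,15),circ(x,y,z+26,15),box(-18,18,57.5,107.5,30),box(-25,25,110,132,60),box(-55,55,-150,150,12),circ(*P(V,(0,82.5))[:2] if 0 else P(V,(0,82.5,30))[:2],30,15)],310,180,460,310,5,"i.png")
b=snapshot("top");crop(b,300,200,450,300,5,"i2.png")
print(p,R[:,1],R[:,0],s["finger_gap"],delta(p,Rm(s["tcp_rot"]),[473,-12.2,100],down(10.3)))
E
```

```text
mat t [4.65550e+02 3.84213e+02 6.40000e-02] 0.93
mat all [4.64328e+02 3.81790e+02 6.60000e-02] 1.5
[471.63318967 -12.38513002  97.98689068] [ 0.98382211  0.17910464 -0.00394774] [-0.00376689 -0.00134985 -0.99999199] 27.822414627800015 (array([-0.002 ,  0.0014,  0.0001]), array([0.0003, 0.0007, 0.0039]))
```

View pics/i.png

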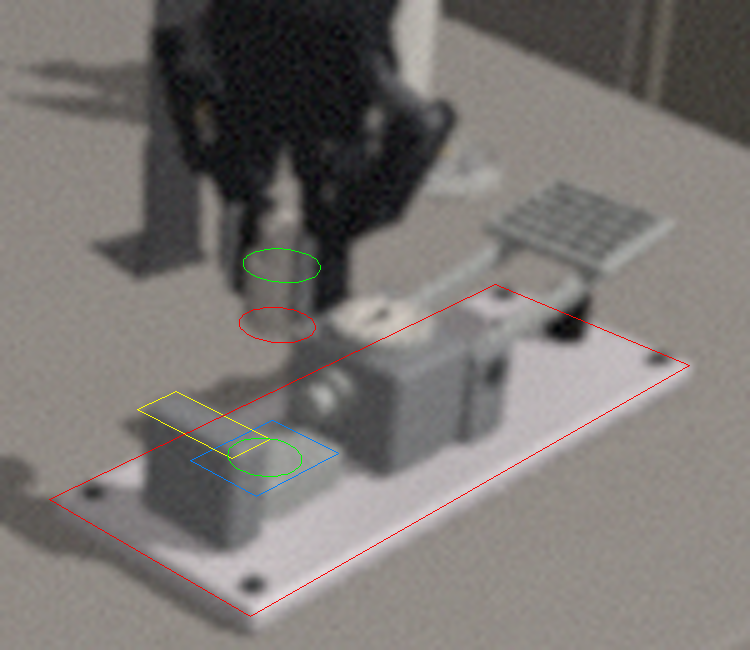

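View pics/i2.png

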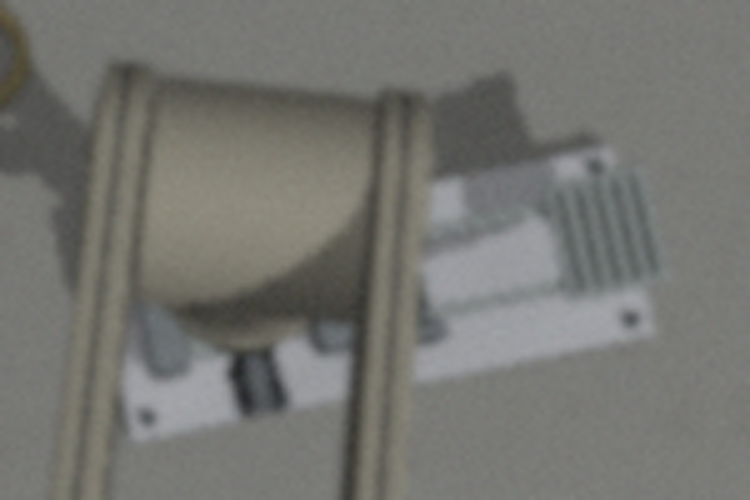

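Request:
{"name": "drive_tool", "arguments": {
  "deltas": [
    [255, 0.003, 0.001, 0, 0, 0, 0.002],
    [255, 0.01, 0.0014, 0, 0, 0.0007, 0.004],
    [255, 0.018, 0.0014, 0, 0, 0.0007, 0.004],
    [255, 0.026, 0.0014, 0, 0, 0.0007, 0.004],
    [255, 0.034, 0.0014, 0, 0, 0.0007, 0.004],
    [255, 0.041, 0.0014, 0, 0, 0.0007, 0.004],
    [255, 0.047, 0.0014, 0, 0, 0.0007, 0.004],
    [255, 0.05, 0.0014, 0, 0, 0.0007, 0.004],
    [255, 0.052, 0.0014, 0, 0, 0.0007, 0.004],
    [255, 0.052, 0.0014, 0, 0, 0.0007, 0.004]
  ]
}}

```text
time: 8.1
tool_pos: [472.5, -12.2, 45.5]
tcp_rot: [-114.1, 90.0, 166.2]
ft_force: [-1.0, 0.6, -1.8]
finger_gap: 28.0
```

```bash
python3 - <<'E' | tail -3
from ov import *
from plan import *
s=sense();p=s["tool_pos"];R=Rm(s["tcp_rot"]).as_matrix();n=R[:,2]
a=snapshot("scene")
x,y=p[:2]
V=(487.8,-93.3,.18)
crop(a,320,210,420,310,7,"j.png")
print(p,s["ft_force"],R[:,0],s["finger_gap"],delta(p,Rm(s["tcp_rot"]),[473,-12.2,38],down(10.3)))
E
```

```text
mat t [4.65550e+02 3.84213e+02 6.40000e-02] 0.93
mat all [4.64328e+02 3.81790e+02 6.60000e-02] 1.5
[472.53614899 -12.19393076  45.51797355] [-0.97449826  0.55146801 -1.75666093] [-7.03399038e-04  1.73160015e-04 -9.99999738e-01] 27.995281634138237 (array([0.0075, 0.0005, 0.0001]), array([ 0.0003, -0.0003,  0.0007]))
```

View pics/j.png

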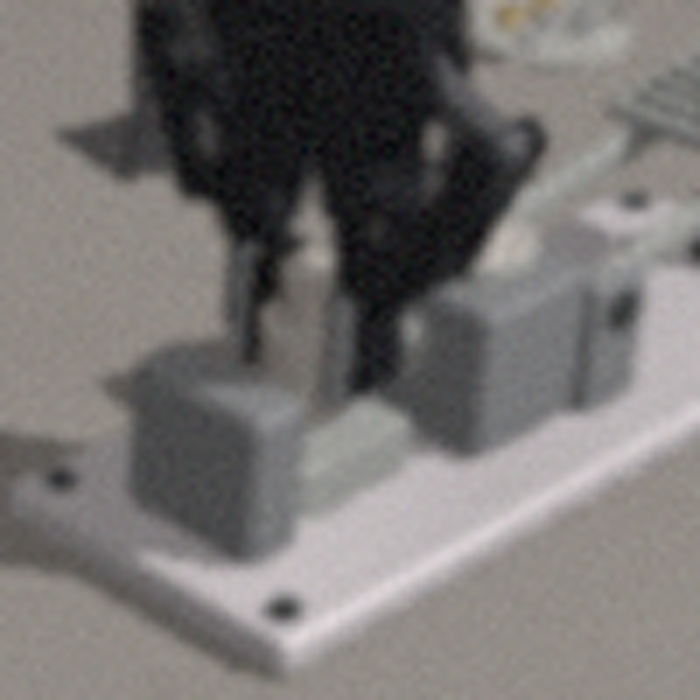

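Request:
{"name": "drive_tool", "arguments": {
  "deltas": [
    [255, 0.001, 0.0005, 0, 0, 0, 0],
    [255, 0.002, 0.0005, 0, 0, 0, 0],
    [255, 0.003, 0.0005, 0, 0, 0, 0],
    [255, 0.004, 0.0005, 0, 0, 0, 0],
    [255, 0.005, 0.0005, 0, 0, 0, 0],
    [255, 0.006, 0.0005, 0, 0, 0, 0],
    [255, 0.0065, 0.0005, 0, 0, 0, 0],
    [255, 0.007, 0.0005, 0, 0, 0, 0],
    [255, 0.007, 0.0005, 0, 0, 0, 0],
    [255, 0.007, 0.0005, 0, 0, 0, 0]
  ]
}}

```text
time: 8.98
tool_pos: [473.3, -12.1, 39.0]
tcp_rot: [-170.0, 90.0, 110.3]
ft_force: [-0.1, 0.1, -2.5]
finger_gap: 27.9
```

Request:
{"name": "drive_tool", "arguments": {
  "deltas": [
    [255, 0.0005, 0, 0, 0, 0, 0],
    [255, 0.001, 0, 0, 0, 0, 0],
    [255, 0.001, 0, 0, 0, 0, 0],
    [255, 0.0015, 0, 0, 0, 0, 0],
    [255, 0.0015, 0, 0, 0, 0, 0],
    [255, 0.002, 0, 0, 0, 0, 0],
    [255, 0.002, 0, 0, 0, 0, 0],
    [255, 0.002, 0, 0, 0, 0, 0],
    [255, 0.002, 0, 0, 0, 0, 0],
    [255, 0.002, 0, 0, 0, 0, 0]
  ]
}}

```text
time: 9.82
tool_pos: [473.3, -12.2, 37.2]
tcp_rot: [-175.7, 90.0, 104.6]
ft_force: [-3.4, 1.1, 4.7]
finger_gap: 28.0
```

Contact is made, so I'll release.

Request:
{"name": "drive_tool", "arguments": {
  "deltas": [
    [140, 0, 0, 0, 0, 0, 0],
    [130, 0, 0, 0, 0, 0, 0],
    [120, 0, 0, 0, 0, 0, 0],
    [110, 0, 0, 0, 0, 0, 0],
    [90, 0, 0, 0, 0, 0, 0],
    [70, 0, 0, 0, 0, 0, 0],
    [50, 0, 0, 0, 0, 0, 0],
    [50, 0, 0, 0, 0, 0, 0],
    [50, 0, 0, 0, 0, 0, 0],
    [50, 0, 0, 0, 0, 0, 0]
  ]
}}

```text
time: 10.65
tool_pos: [473.3, -12.1, 37.0]
tcp_rot: [135.8, 90.0, 56.1]
ft_force: [0.7, -0.5, -0.2]
finger_gap: 68.6
```

Request:
{"name": "drive_tool", "arguments": {
  "deltas": [
    [50, -0.004, 0, 0, 0, 0, 0],
    [50, -0.012, 0, 0, 0, 0, 0],
    [50, -0.022, 0, 0, 0, 0, 0],
    [50, -0.032, 0, 0, 0, 0, 0],
    [50, -0.045, 0, 0, 0, 0, 0],
    [50, -0.06, 0, 0, 0, 0, 0],
    [50, -0.075, 0, 0, 0, 0, 0],
    [50, -0.085, 0, 0, 0, 0, 0],
    [50, -0.09, 0, 0, 0, 0, 0],
    [50, -0.09, 0, 0, 0, 0, 0]
  ]
}}

```text
time: 11.48
tool_pos: [474.5, -12.3, 128.9]
tcp_rot: [73.2, 89.8, -6.5]
ft_force: [0.5, 0.7, 0.3]
finger_gap: 68.6
```

```bash
python3 - <<'E' | tail -5
from ov import *
from plan import *
s=sense();p=s["tool_pos"]
a=snapshot("scene")
x,y=473.2,-12.2
over(a,[circ(x,y,30,15),circ(x,y,56,15),circ(x,y,73,9)],330,220,400,290,8,"k.png")
crop(a,330,220,400,290,8,"k0.png");cv2.imwrite("pics/k2.png",cv2.resize(np.hstack([cv2.imread("pics/k0.png"),cv2.imread("pics/k.png")]),(800,400)))
print(p,s["finger_gap"])
V=(487.8,-93.3,.18)
t=P(V,(0,-124,72));print(t,delta(p,Rm(s["tcp_rot"]),[t[0],t[1],p[2]],down(10.3)))
E
```

```text
mat s [4.63595e+02 3.81198e+02 6.60000e-02] 0.91
mat t [4.65550e+02 3.84213e+02 6.40000e-02] 0.93
mat all [4.64328e+02 3.81790e+02 6.60000e-02] 1.5
[474.4800958  -12.32654646 128.93363124] 68.58386430231879
[np.float64(509.9996671048022), np.float64(-215.29661790572706), 72] (array([ 2.00e-04, -1.40e-03,  2.06e-01]), array([ 0.0002,  0.0009, -0.0031]))
```

View pics/k2.png

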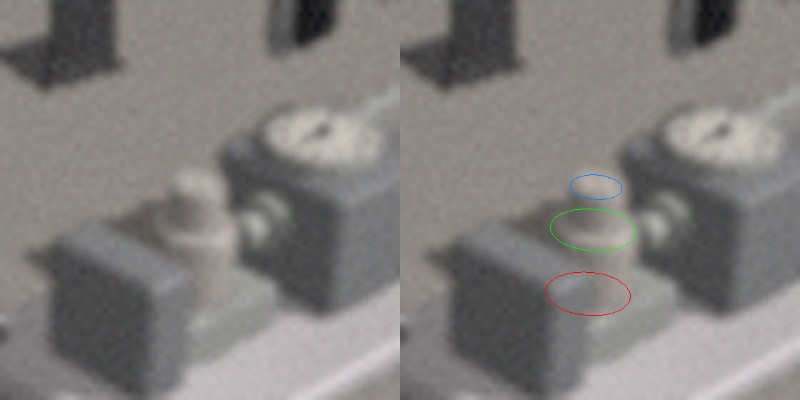

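Request:
{"name": "drive_tool", "arguments": {
  "deltas": [
    [100, 0, 0, 0.008, 0, 0, 0],
    [150, 0, 0, 0.025, 0, 0, 0],
    [200, 0, 0, 0.05, 0, 0, 0],
    [255, 0, -0.001, 0.08, 0, 0, 0],
    [255, 0, -0.001, 0.11, 0, 0, 0],
    [255, 0, -0.001, 0.14, 0, 0, 0],
    [255, 0, -0.001, 0.17, 0, 0, 0],
    [255, 0, -0.0014, 0.19, 0, 0, 0],
    [255, 0, -0.0014, 0.202, 0, 0, 0],
    [255, 0, -0.0014, 0.206, 0, 0, 0]
  ]
}}

```text
time: 12.37
tool_pos: [508.1, -216.9, 125.8]
tcp_rot: [-119.9, 89.9, 160.3]
ft_force: [-0.3, 0.2, -0.5]
finger_gap: 0.1
```

Request:
{"name": "drive_tool", "arguments": {
  "deltas": [
    [255, 0, 0, 0, 0, 0, 0],
    [255, 0.004, 0, 0, 0, 0, 0],
    [255, 0.01, 0, 0, 0, 0, 0],
    [255, 0.016, 0, 0, 0, 0, 0],
    [255, 0.022, 0, 0, 0, 0, 0],
    [255, 0.028, 0, 0, 0, 0, 0],
    [255, 0.034, 0, 0, 0, 0, 0],
    [255, 0.038, 0, 0, 0, 0, 0],
    [255, 0.04, 0, 0, 0, 0, 0],
    [255, 0.04, 0, 0, 0, 0, 0]
  ]
}}

```text
time: 13.2
tool_pos: [508.4, -214.9, 86.2]
tcp_rot: [-131.6, 89.9, 148.7]
ft_force: [-0.9, 0.8, -0.0]
finger_gap: -0.2
```

```bash
python3 - <<'E' | tail -2
from ov import *
from plan import *
s=sense();p=s["tool_pos"]
a=snapshot("scene");crop(a,330,180,480,300,5,"l.png")
print(p,s["finger_gap"],s["ft_force"],Rm(s["tcp_rot"]).as_matrix()[:,:2].T)
E
```

```text
[ 508.37490519 -214.85503311   86.19809806] -0.2084085799273585 [-0.89483751  0.79445749 -0.04541088] [[-1.01606905e-03  6.17605241e-04 -9.99999293e-01]
 [ 9.83844779e-01  1.79021398e-01 -8.89090306e-04]]
```

View pics/l.png

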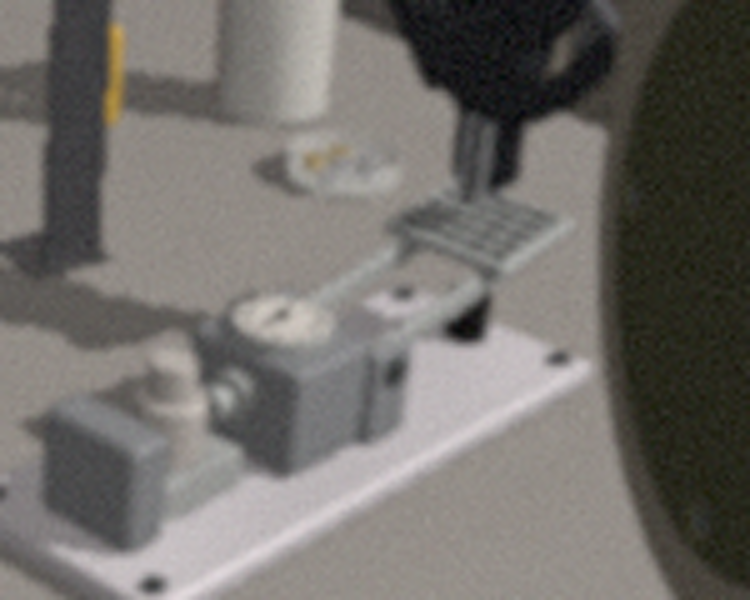

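Request:
{"name": "drive_tool", "arguments": {
  "deltas": [
    [255, 0.004, 0, 0, 0, 0, 0],
    [255, 0.008, 0, 0, 0, 0, 0],
    [255, 0.011, 0, 0, 0, 0, 0],
    [255, 0.014, 0, 0, 0, 0, 0],
    [255, 0.017, 0, 0, 0, 0, 0],
    [255, 0.02, 0, 0, 0, 0, 0],
    [255, 0.022, 0, 0, 0, 0, 0],
    [255, 0.024, 0, 0, 0, 0, 0],
    [255, 0.026, 0, 0, 0, 0, 0],
    [255, 0.028, 0, 0, 0, 0, 0]
  ]
}}

```text
time: 14.08
tool_pos: [509.5, -216.0, 59.7]
tcp_rot: [34.4, 89.9, -45.3]
ft_force: [-1.1, -4.0, 7.3]
finger_gap: -0.0
```

Request:
{"name": "drive_tool", "arguments": {
  "deltas": [
    [255, 0.002, 0, 0, 0, 0, 0],
    [255, 0.004, 0, 0, 0, 0, 0],
    [255, 0.006, 0, 0, 0, 0, 0],
    [255, 0.008, 0, 0, 0, 0, 0],
    [255, 0.01, 0, 0, 0, 0, 0],
    [255, 0.012, 0, 0, 0, 0, 0],
    [255, 0.013, 0, 0, 0, 0, 0],
    [255, 0.014, 0, 0, 0, 0, 0],
    [255, 0.014, 0, 0, 0, 0, 0],
    [255, 0.014, 0, 0, 0, 0, 0]
  ]
}}

```text
time: 14.92
tool_pos: [509.8, -216.7, 46.4]
tcp_rot: [29.6, 89.8, -50.1]
ft_force: [-2.9, -5.0, 9.0]
finger_gap: 0.3
```

```bash
python3 - <<'E' | tail -2
from ov import *
s=sense();p=s["tool_pos"]
a=snapshot("scene");crop(a,330,180,480,300,5,"l2.png")
print(p,s["finger_gap"],s["ft_force"])
E
```

```text
mat all [4.64328e+02 3.81790e+02 6.60000e-02] 1.5
[ 509.78107867 -216.67894646   46.40748447] 0.26224252241497653 [-2.90230128 -5.0372148   8.99018869]
```

View pics/l2.png

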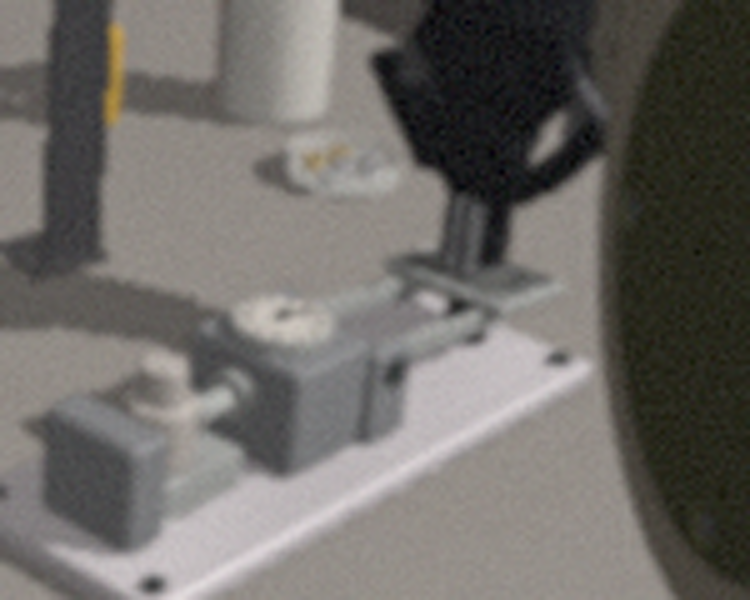

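The spindle is extended and touches the master at (160,400). I'll press on until the stop.

Request:
{"name": "drive_tool", "arguments": {
  "deltas": [
    [255, 0.0005, 0, 0, 0, 0, 0],
    [255, 0.001, 0, 0, 0, 0, 0],
    [255, 0.0015, 0, 0, 0, 0, 0],
    [255, 0.002, 0, 0, 0, 0, 0],
    [255, 0.0025, 0, 0, 0, 0, 0],
    [255, 0.003, 0, 0, 0, 0, 0],
    [255, 0.0035, 0, 0, 0, 0, 0],
    [255, 0.004, 0, 0, 0, 0, 0],
    [255, 0.004, 0, 0, 0, 0, 0],
    [255, 0.004, 0, 0, 0, 0, 0]
  ]
}}

```text
time: 15.8
tool_pos: [509.8, -216.7, 43.0]
tcp_rot: [29.7, 89.8, -50.0]
ft_force: [-4.0, -4.5, 14.0]
finger_gap: -0.2
```

Request:
{"name": "drive_tool", "arguments": {
  "deltas": [
    [255, 0.0005, 0, 0, 0, 0, 0],
    [255, 0.001, 0, 0, 0, 0, 0],
    [255, 0.001, 0, 0, 0, 0, 0],
    [255, 0.001, 0, 0, 0, 0, 0],
    [255, 0.001, 0, 0, 0, 0, 0],
    [255, 0.001, 0, 0, 0, 0, 0],
    [255, 0.001, 0, 0, 0, 0, 0],
    [255, 0.001, 0, 0, 0, 0, 0],
    [255, 0.001, 0, 0, 0, 0, 0],
    [255, 0.001, 0, 0, 0, 0, 0]
  ]
}}

```text
time: 16.63
tool_pos: [510.0, -216.8, 42.7]
tcp_rot: [30.9, 89.8, -48.8]
ft_force: [-7.6, -3.6, 19.7]
finger_gap: 0.2
```

```bash
python3 - <<'E' | tail -2
from ov import *
s=sense();p=s["tool_pos"]
a=snapshot("scene");crop(a,330,180,480,300,5,"l3.png")
print(p,s["finger_gap"],s["ft_force"])
E
```

```text
mat all [4.64328e+02 3.81790e+02 6.60000e-02] 1.5
[ 509.96010366 -216.75818249   42.72768912] 0.20700083653559545 [-7.59695362 -3.60040286 19.72842243]
```

View pics/l3.png

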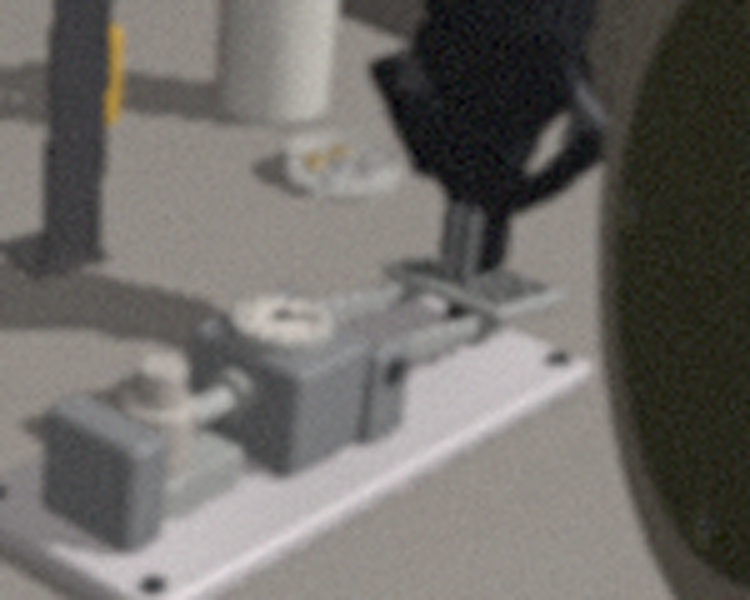

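The force climbs with no further travel (42.7 mm, 20 N), so it's at the stop. I'll hold for another 0.83 s and then release gently.

Request:
{"name": "drive_tool", "arguments": {
  "deltas": [
    [255, 0, 0, 0, 0, 0, 0],
    [255, 0, 0, 0, 0, 0, 0],
    [255, 0, 0, 0, 0, 0, 0],
    [255, 0, 0, 0, 0, 0, 0],
    [255, 0, 0, 0, 0, 0, 0],
    [255, 0, 0, 0, 0, 0, 0],
    [255, 0, 0, 0, 0, 0, 0],
    [255, 0, 0, 0, 0, 0, 0],
    [255, 0, 0, 0, 0, 0, 0],
    [255, 0, 0, 0, 0, 0, 0]
  ]
}}

```text
time: 17.52
tool_pos: [509.9, -216.8, 42.7]
tcp_rot: [30.0, 89.8, -49.7]
ft_force: [-7.8, -3.1, 20.1]
finger_gap: -0.1
```

Request:
{"name": "drive_tool", "arguments": {
  "deltas": [
    [255, -0.003, 0, 0, 0, 0, 0],
    [255, -0.007, 0, 0, 0, 0, 0],
    [255, -0.011, 0, 0, 0, 0, 0],
    [255, -0.015, 0, 0, 0, 0, 0],
    [255, -0.019, 0, 0, 0, 0, 0],
    [255, -0.023, 0, 0, 0, 0, 0],
    [255, -0.027, 0, 0, 0, 0, 0],
    [255, -0.031, 0, 0, 0, 0, 0],
    [255, -0.037, 0, 0, 0, 0, 0],
    [255, -0.043, 0, 0, 0, 0, 0]
  ]
}}

```text
time: 18.35
tool_pos: [508.1, -214.6, 82.6]
tcp_rot: [-128.8, 89.9, 151.5]
ft_force: [0.0, -0.7, 0.0]
finger_gap: 0.3
```

Request:
{"name": "drive_tool", "arguments": {
  "deltas": [
    [255, -0.01, 0, 0, 0, 0, 0],
    [255, -0.02, 0, 0, 0, 0, 0],
    [255, -0.03, 0, 0, 0, 0, 0],
    [255, -0.04, 0, 0, 0, 0, 0],
    [255, -0.045, 0, 0, 0, 0, 0],
    [200, -0.045, 0, 0, 0, 0, 0],
    [150, -0.045, 0, 0, 0, 0, 0],
    [100, -0.045, 0, 0, 0, 0, 0],
    [50, -0.045, 0, 0, 0, 0, 0],
    [50, -0.045, 0, 0, 0, 0, 0]
  ]
}}

```text
time: 19.18
tool_pos: [508.3, -214.9, 127.2]
tcp_rot: [-130.3, 89.9, 150.0]
ft_force: [-0.6, 0.1, -0.5]
finger_gap: 60.4
```

```bash
python3 - <<'E' | tail -4
from ov import *
from plan import *
s=sense();p=s["tool_pos"]
a=snapshot("scene")
V=(487.8,-93.3,.18)
x,y=P(V,(0,89,30))[:2]
crop(a,330,200,430,300,4,"n0.png")
over(a,[circ(x,y,30,15),circ(x,y,56,15),circ(x,y,73,9)],330,220,400,290,6,"n1.png")
cv2.imwrite("pics/n.png",np.hstack([cv2.imread("pics/n0.png"),cv2.resize(cv2.imread("pics/n1.png"),(400,400))]))
b=snapshot("top");over(b,[circ(x,y,56,15),circ(x,y,73,9)],310,240,370,300,8,"n2.png")
print(p,s["ft_force"],s["time"],x,y,delta(p,Rm(s["tcp_rot"]),[x,y,p[2]],down(10.3)))
E
```

```text
mat s [4.63595e+02 3.81198e+02 6.60000e-02] 0.91
mat t [4.65550e+02 3.84213e+02 6.40000e-02] 0.93
mat all [4.64328e+02 3.81790e+02 6.60000e-02] 1.5
[ 508.34884985 -214.85942228  127.19089019] [-0.60348518  0.05300952 -0.54900465] 19.1833 471.86636796510163 -5.737911341857185 (array([ 2.000e-04,  1.500e-03, -2.123e-01]), array([ 0.0002, -0.0009,  0.001 ]))
```

View pics/n.png

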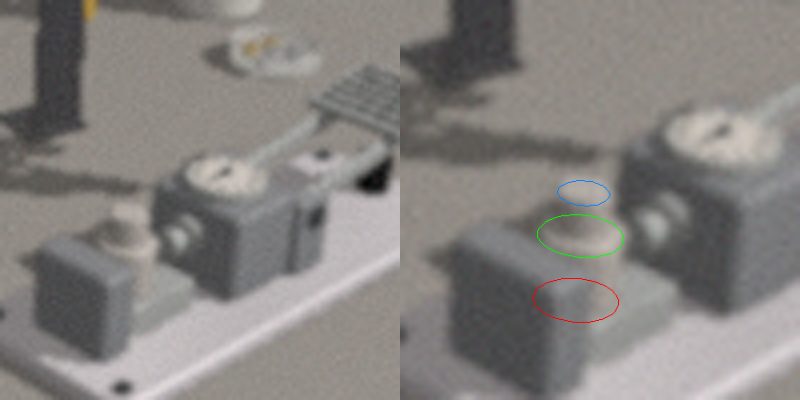

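View pics/n2.png

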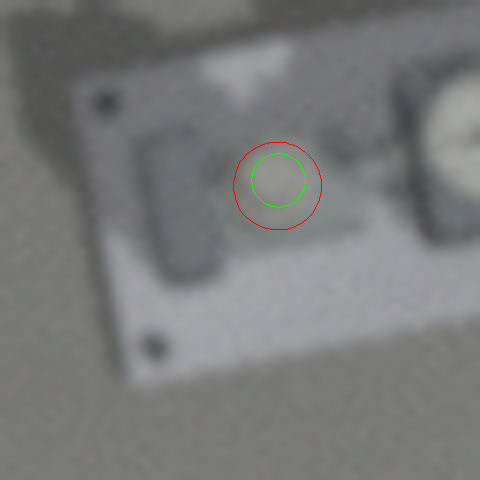

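Request:
{"name": "drive_tool", "arguments": {
  "deltas": [
    [50, 0, 0, -0.008, 0, 0, 0],
    [50, 0, 0, -0.025, 0, 0, 0],
    [50, 0, 0.001, -0.05, 0, 0, 0],
    [50, 0, 0.0015, -0.08, 0, 0, 0],
    [50, 0, 0.0015, -0.11, 0, 0, 0],
    [50, 0, 0.0015, -0.14, 0, 0, 0],
    [50, 0, 0.0015, -0.17, 0, 0, 0],
    [50, 0, 0.0015, -0.195, 0, 0, 0],
    [50, 0, 0.0015, -0.207, 0, 0, 0],
    [50, 0, 0.0015, -0.2108, 0, 0, 0]
  ]
}}

```text
time: 20.12
tool_pos: [472.0, -5.4, 127.9]
tcp_rot: [-177.9, 90.0, 102.6]
ft_force: [0.5, 0.5, -0.6]
finger_gap: 69.0
```

Request:
{"name": "drive_tool", "arguments": {
  "deltas": [
    [50, 0, 0, 0, 0, 0, 0],
    [50, 0, 0, 0, 0, 0, 0],
    [50, 0, 0, 0, 0, 0, 0],
    [50, 0.005, 0, 0, 0, 0, 0],
    [50, 0.01, 0, 0, 0, 0, 0],
    [50, 0.015, 0, 0, 0, 0, 0],
    [50, 0.02, 0, 0, 0, 0, 0],
    [50, 0.024, 0, 0, 0, 0, 0],
    [50, 0.024, 0, 0, 0, 0, 0],
    [50, 0.024, 0, 0, 0, 0, 0]
  ]
}}

```text
time: 20.95
tool_pos: [472.2, -7.4, 103.5]
tcp_rot: [-114.1, 89.9, 166.2]
ft_force: [0.5, -0.3, -1.0]
finger_gap: 68.5
```

```bash
python3 - <<'E' | tail -1
from ov import *
from plan import *
s=sense();p=s["tool_pos"]
V=(487.8,-93.3,.18)
a=snapshot("scene");crop(a,310,180,430,300,5,"o.png")
x,y=P(V,(0,88,30))[:2]
print(p,s["ft_force"],s["finger_gap"],x,y,delta(p,Rm(s["tcp_rot"]),[x,y,37.5],down(10.3)))
E
```

```text
[472.19812979  -7.39244471 103.49385767] [ 0.46082283 -0.34126089 -1.01163045] 68.53130211613545 472.0453975385275 -6.721755034645312 (array([ 0.066 ,  0.    , -0.0007]), array([ 0.0002, -0.0004,  0.0009]))
```

View pics/o.png

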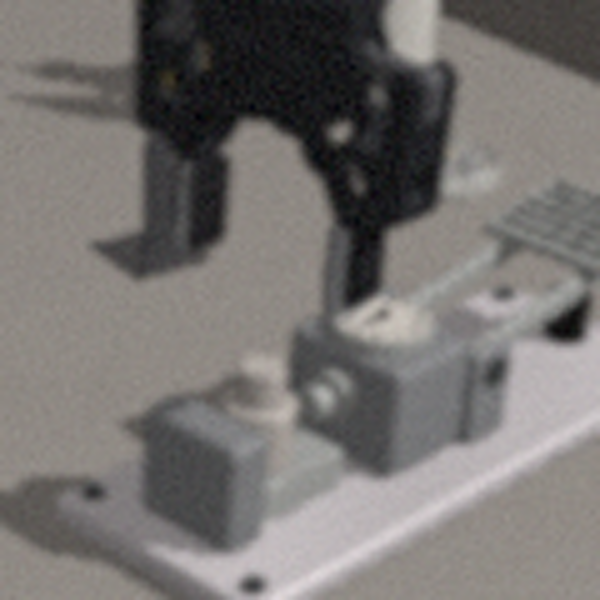

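Request:
{"name": "drive_tool", "arguments": {
  "deltas": [
    [50, 0.006, 0, 0, 0, 0, 0],
    [50, 0.014, 0, 0, 0, 0, 0],
    [50, 0.022, 0, 0, 0, 0, 0],
    [50, 0.03, 0, 0, 0, 0, 0],
    [50, 0.038, 0, 0, 0, 0, 0],
    [50, 0.046, 0, 0, 0, 0, 0],
    [50, 0.054, 0, 0, 0, 0, 0],
    [50, 0.061, 0, 0, 0, 0, 0],
    [50, 0.065, 0, 0, 0, 0, 0],
    [50, 0.065, 0, 0, 0, 0, 0]
  ]
}}

```text
time: 21.83
tool_pos: [471.6, -7.3, 37.6]
tcp_rot: [-110.7, 89.9, 169.7]
ft_force: [0.3, -0.4, 0.6]
finger_gap: 68.6
```

Request:
{"name": "drive_tool", "arguments": {
  "deltas": [
    [70, 0, 0, 0, 0, 0, 0],
    [90, 0, 0, 0, 0, 0, 0],
    [110, 0, 0, 0, 0, 0, 0],
    [130, 0, 0, 0, 0, 0, 0],
    [140, 0, 0, 0, 0, 0, 0],
    [150, 0, 0, 0, 0, 0, 0],
    [160, 0, 0, 0, 0, 0, 0],
    [180, 0, 0, 0, 0, 0, 0],
    [255, 0, 0, 0, 0, 0, 0],
    [255, 0, 0, 0, 0, 0, 0]
  ]
}}

```text
time: 22.67
tool_pos: [472.8, -7.5, 39.4]
tcp_rot: [79.8, 90.0, 0.1]
ft_force: [-1.4, 0.4, 4.8]
finger_gap: 27.8
```

```bash
python3 - <<'E' | tail -1
from ov import *
s=sense();p=s["tool_pos"]
a=snapshot("scene");crop(a,310,180,430,300,5,"q.png")
print(p,s["ft_force"],s["finger_gap"])
E
```

```text
[472.77045721  -7.45466016  39.35100569] [-1.38598538  0.3988965   4.84057908] 27.845634870653253
```

View pics/q.png

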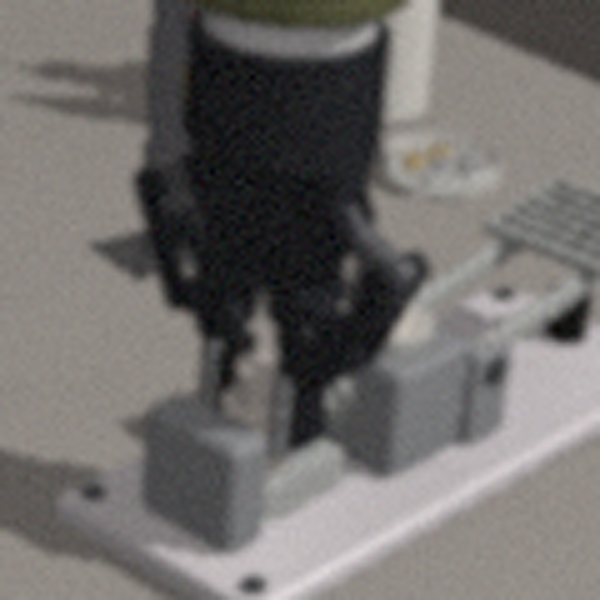

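Request:
{"name": "drive_tool", "arguments": {
  "deltas": [
    [255, -0.003, 0, 0, 0, 0, 0],
    [255, -0.01, 0, 0, 0, 0, 0],
    [255, -0.02, 0, 0, 0, 0, 0],
    [255, -0.03, 0, 0, 0, 0, 0],
    [255, -0.04, 0, 0, 0, 0, 0],
    [255, -0.05, 0, 0, 0, 0, 0],
    [255, -0.06, 0, 0, 0, 0, 0],
    [255, -0.07, 0, 0, 0, 0, 0],
    [255, -0.075, 0, 0, 0, 0, 0],
    [255, -0.075, 0, 0, 0, 0, 0]
  ]
}}

```text
time: 23.55
tool_pos: [473.7, -7.6, 115.9]
tcp_rot: [74.7, 89.8, -4.9]
ft_force: [-0.5, -0.2, -1.9]
finger_gap: 28.2
```

```bash
python3 - <<'E' | tail -1
from ov import *
from plan import *
s=sense();p=s["tool_pos"]
print(p,s["ft_force"],s["finger_gap"],delta(p,Rm(s["tcp_rot"]),[464.5,382.5,100],down(10.3)))
E
```

```text
[473.68792583  -7.55368592 115.89432511] [-0.5343001  -0.20928081 -1.89188828] 28.209611627710114 (array([ 0.0158,  0.0607, -0.3854]), array([ 0.0002,  0.0008, -0.0028]))
```

Request:
{"name": "drive_tool", "arguments": {
  "deltas": [
    [255, 0, 0.002, -0.008, 0, 0, 0],
    [255, 0, 0.004, -0.025, 0, 0, 0],
    [255, 0, 0.007, -0.045, 0, 0, 0],
    [255, 0, 0.01, -0.068, 0, 0, 0],
    [255, 0, 0.014, -0.092, 0, 0, 0],
    [255, 0, 0.018, -0.116, 0, 0, 0],
    [255, 0, 0.022, -0.14, 0, 0, 0],
    [255, 0, 0.025, -0.16, 0, 0, 0],
    [255, 0, 0.028, -0.178, 0, 0, 0],
    [255, 0, 0.03, -0.19, 0, 0, 0]
  ]
}}

```text
time: 24.38
tool_pos: [467.0, 186.9, 113.0]
tcp_rot: [-107.7, 89.9, 172.7]
ft_force: [-0.3, 1.1, -2.0]
finger_gap: 28.0
```

Request:
{"name": "drive_tool", "arguments": {
  "deltas": [
    [255, 0, 0.002, -0.008, 0, 0, 0],
    [255, 0, 0.004, -0.025, 0, 0, 0],
    [255, 0.002, 0.007, -0.045, 0, 0, 0],
    [255, 0.004, 0.01, -0.068, 0, 0, 0],
    [255, 0.006, 0.014, -0.092, 0, 0, 0],
    [255, 0.008, 0.018, -0.116, 0, 0, 0],
    [255, 0.01, 0.022, -0.14, 0, 0, 0],
    [255, 0.012, 0.025, -0.16, 0, 0, 0],
    [255, 0.014, 0.029, -0.184, 0, 0, 0],
    [255, 0.0158, 0.0307, -0.1954, 0, 0, -0.002]
  ]
}}

```text
time: 25.22
tool_pos: [462.8, 384.6, 97.6]
tcp_rot: [-102.0, 89.9, 178.4]
ft_force: [0.4, -0.7, -2.3]
finger_gap: 27.9
```

Request:
{"name": "drive_tool", "arguments": {
  "deltas": [
    [255, 0, 0, 0, 0, 0, 0],
    [255, 0, 0, 0, 0, 0, 0],
    [255, 0, 0, 0, 0, 0, 0],
    [255, 0.006, 0, 0, 0, 0, 0],
    [255, 0.014, 0, 0, 0, 0, 0],
    [255, 0.022, 0, 0, 0, 0, 0],
    [255, 0.03, 0, 0, 0, 0, 0],
    [255, 0.038, 0, 0, 0, 0, 0],
    [255, 0.044, 0, 0, 0, 0, 0],
    [255, 0.044, 0, 0, 0, 0, 0]
  ]
}}

```text
time: 26.05
tool_pos: [461.9, 381.7, 51.8]
tcp_rot: [-75.4, 89.7, -155.1]
ft_force: [-0.2, 0.3, -2.9]
finger_gap: 28.1
```

```bash
python3 - <<'E' | tail -1
from ov import *
from plan import *
s=sense();p=s["tool_pos"];z=p[2]-9
a=snapshot("scene");x,y=p[:2]
over(a,[circ(x,y,z,15),circ(x,y,z+26,15),circ(x,y,4,15)],110,230,260,390,4.5 and 4,"r.png")
print(p,s["ft_force"],s["finger_gap"],Rm(s["tcp_rot"]).as_matrix()[:,0],delta(p,Rm(s["tcp_rot"]),[464.5,382.5,15],down(10.3)))
E
```

```text
[461.94204454 381.68769409  51.8155841 ] [-0.20518326  0.30277845 -2.92941089] 28.06750186803365 [-0.00475337 -0.00220318 -0.99998628] (array([ 0.0368,  0.0028, -0.0004]), array([0.0002, 0.0013, 0.0051]))
```

View pics/r.png

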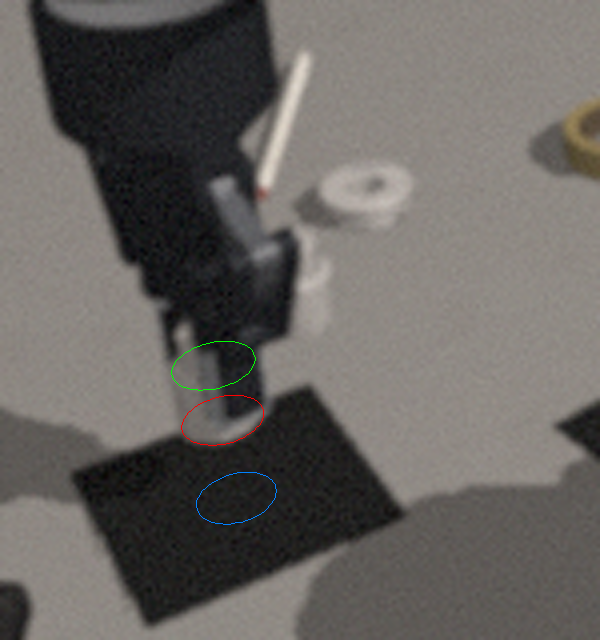

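Request:
{"name": "drive_tool", "arguments": {
  "deltas": [
    [255, 0.004, 0.0015, 0, 0, 0, 0.002],
    [255, 0.009, 0.0028, 0, 0, 0.001, 0.005],
    [255, 0.014, 0.0028, 0, 0, 0.001, 0.005],
    [255, 0.019, 0.0028, 0, 0, 0.001, 0.005],
    [255, 0.024, 0.0028, 0, 0, 0.001, 0.005],
    [255, 0.028, 0.0028, 0, 0, 0.001, 0.005],
    [255, 0.032, 0.0028, 0, 0, 0.001, 0.005],
    [255, 0.034, 0.0028, 0, 0, 0.001, 0.005],
    [255, 0.036, 0.0028, 0, 0, 0.001, 0.005],
    [255, 0.036, 0.0028, 0, 0, 0.001, 0.005]
  ]
}}

```text
time: 26.93
tool_pos: [465.6, 383.0, 17.7]
tcp_rot: [109.2, 89.9, 29.5]
ft_force: [-0.9, -0.4, -2.2]
finger_gap: 28.1
```

Request:
{"name": "drive_tool", "arguments": {
  "deltas": [
    [255, 0.0005, 0, 0, 0, 0, 0],
    [255, 0.001, 0, 0, 0, 0, 0],
    [255, 0.001, 0, 0, 0, 0, 0],
    [255, 0.0015, 0, 0, 0, 0, 0],
    [255, 0.0015, 0, 0, 0, 0, 0],
    [255, 0.002, 0, 0, 0, 0, 0],
    [255, 0.002, 0, 0, 0, 0, 0],
    [255, 0.002, 0, 0, 0, 0, 0],
    [255, 0.002, 0, 0, 0, 0, 0],
    [255, 0.002, 0, 0, 0, 0, 0]
  ]
}}

```text
time: 27.77
tool_pos: [465.8, 383.1, 16.2]
tcp_rot: [110.4, 89.8, 30.7]
ft_force: [0.1, 0.9, -2.1]
finger_gap: 28.1
```

Request:
{"name": "drive_tool", "arguments": {
  "deltas": [
    [255, 0.0005, 0, 0, 0, 0, 0],
    [255, 0.001, 0, 0, 0, 0, 0],
    [255, 0.0015, 0, 0, 0, 0, 0],
    [255, 0.002, 0, 0, 0, 0, 0],
    [255, 0.0025, 0, 0, 0, 0, 0],
    [255, 0.0025, 0, 0, 0, 0, 0],
    [255, 0.0025, 0, 0, 0, 0, 0],
    [255, 0.0025, 0, 0, 0, 0, 0],
    [255, 0.0025, 0, 0, 0, 0, 0],
    [255, 0.0025, 0, 0, 0, 0, 0]
  ]
}}

```text
time: 28.6
tool_pos: [465.9, 383.1, 13.7]
tcp_rot: [110.2, 89.8, 30.6]
ft_force: [0.4, 0.2, -2.4]
finger_gap: 28.0
```

Request:
{"name": "drive_tool", "arguments": {
  "deltas": [
    [255, 0.0003, 0, 0, 0, 0, 0],
    [255, 0.0006, 0, 0, 0, 0, 0],
    [255, 0.001, 0, 0, 0, 0, 0],
    [255, 0.001, 0, 0, 0, 0, 0],
    [255, 0.001, 0, 0, 0, 0, 0],
    [255, 0.001, 0, 0, 0, 0, 0],
    [255, 0.001, 0, 0, 0, 0, 0],
    [255, 0.001, 0, 0, 0, 0, 0],
    [255, 0.001, 0, 0, 0, 0, 0],
    [255, 0.001, 0, 0, 0, 0, 0]
  ]
}}

```text
time: 29.43
tool_pos: [466.0, 383.2, 13.4]
tcp_rot: [110.3, 89.8, 30.6]
ft_force: [-2.4, -2.5, 5.1]
finger_gap: 28.2
```

Contact on the mat. I'll release and retreat.

Request:
{"name": "drive_tool", "arguments": {
  "deltas": [
    [140, 0, 0, 0, 0, 0, 0],
    [130, 0, 0, 0, 0, 0, 0],
    [120, 0, 0, 0, 0, 0, 0],
    [110, 0, 0, 0, 0, 0, 0],
    [90, 0, 0, 0, 0, 0, 0],
    [70, 0, 0, 0, 0, 0, 0],
    [50, 0, 0, 0, 0, 0, 0],
    [50, 0, 0, 0, 0, 0, 0],
    [50, 0, 0, 0, 0, 0, 0],
    [50, 0, 0, 0, 0, 0, 0]
  ]
}}

```text
time: 30.27
tool_pos: [465.9, 383.1, 12.7]
tcp_rot: [109.9, 89.8, 30.2]
ft_force: [0.7, -0.2, 0.7]
finger_gap: 68.6
```

Request:
{"name": "drive_tool", "arguments": {
  "deltas": [
    [50, -0.004, 0, 0, 0, 0, 0],
    [50, -0.012, 0, 0, 0, 0, 0],
    [50, -0.025, 0, 0, 0, 0, 0],
    [50, -0.04, 0, 0, 0, 0, 0],
    [50, -0.06, 0, 0, 0, 0, 0],
    [50, -0.08, 0, 0, 0, 0, 0],
    [50, -0.1, 0, 0, 0, 0, 0],
    [50, -0.12, 0, 0, 0, 0, 0],
    [50, -0.13, 0, 0, 0, 0, 0],
    [50, -0.13, 0, 0, 0, 0, 0]
  ]
}}

```text
time: 31.1
tool_pos: [467.4, 384.3, 147.3]
tcp_rot: [112.9, 89.4, 33.2]
ft_force: [-0.5, -0.5, 0.5]
finger_gap: 68.8
```

```bash
python3 - <<'E' | tail -1
from ov import *
s=sense();print(s["tool_pos"],s["ft_force"],s["time"],s["qd"].round(2))
a=snapshot("scene");crop(a,110,230,310,380,4,"t.png");cv2.imwrite("pics/t_full.png",a["frame"])
E
```

```text
[467.44349822 384.27717516 147.33503548] [-0.46384029 -0.54296574  0.46847004] 31.1 [-0.03  2.18  2.76  0.17 -2.38 -0.05]
```

View pics/t.png

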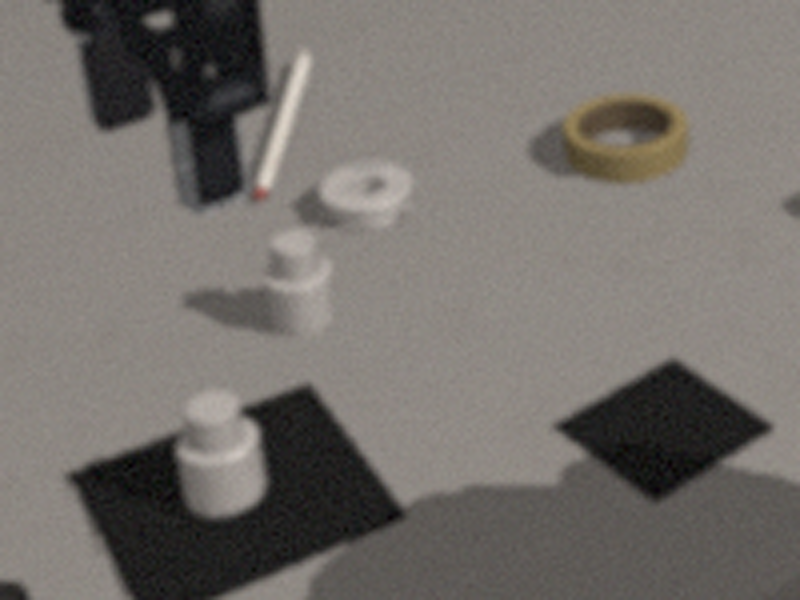

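View pics/t_full.png

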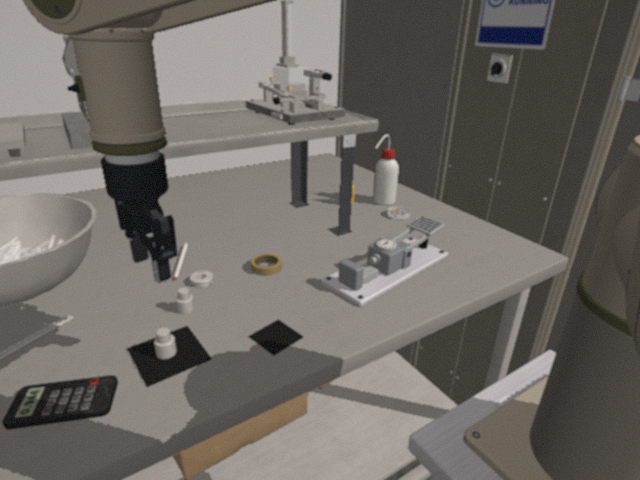

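The master stands upright at (165,345) in the middle of the larger mat. The treadle is up at (425,225), and the ring, tape and dish are where they were. I'm handing in now.

Request:
{"name": "drive_tool", "arguments": {
  "deltas": [
    [50, 0, 0, 0, 0, 0, 0],
    [50, 0, 0, 0, 0, 0, 0],
    [50, 0, 0, 0, 0, 0, 0],
    [50, 0, 0, 0, 0, 0, 0],
    [50, 0, 0, 0, 0, 0, 0],
    [50, 0, 0, 0, 0, 0, 0],
    [50, 0, 0, 0, 0, 0, 0],
    [50, 0, 0, 0, 0, 0, 0],
    [50, 0, 0, 0, 0, 0, 0],
    [50, 0, 0, 0, 0, 0, 0]
  ]
}}

```text
time: 31.98
tool_pos: [465.5, 382.9, 142.7]
tcp_rot: [110.0, 89.8, 30.3]
ft_force: [-0.2, 0.2, -1.2]
finger_gap: 68.6
```

```bash
python3 -c "
from bench import hand_in
print(hand_in())"
```

```text
the job is handed in; nothing more can be done
None
```

I carried out all three steps in the order asked and handed the job in at about 32 s.

- **Stage:** I stood the right-hand master on the stage and let go of it. It stayed upright, within about 1–2 mm of centre.
- **Treadle:** I pressed it with the shut fingers until the height stopped changing, at about 42.7 mm and 20 N. I held it there for about 1.7 s, then let it spring back up. The pictures showed the spindle pushing the master towards the anvil.
- **Mat:** I stood the master near the centre of the larger black mat and backed the arm well clear.

In the last picture the master is upright and wholly on the mat, the treadle is up, and the ring, tape and dish look unmoved by eye; I did not measure their positions again. No check failed, but the two cameras disagreed by about 2–3 mm in y throughout. I averaged them, which was within the clearances.

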